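# Clear the glass grinder's catch tray and hold its hood open

## Robot

A 7-joint arm with a two-finger parallel gripper is mounted at the origin on the work surface. World frame = base frame: x ahead of the robot, y to its left, z up, the work surface at z = 0. Lengths are in m, angles in rad, forces in N, time in s.
With the tool pointing down it reaches from about 0.35 to 0.9 m from the base axis. Payload 8.1 kg.
Tool frame: the origin (TCP) lies at the centre of the arm's flange, where the gripper is bolted on; the fingertips stand 178 mm ahead of it and the grasp point (between the pads) lies 159 mm ahead of it; z points along the fingers, y is the line along which they close (so a half turn about z gives the same grasp; the last joint's range is limited). The gripper opens to 92 mm and grips with 3 to 60 N. Pads are 19 mm wide; open, the fingers measure 130 mm over their backs; the gripper's body (75 mm by 190 mm) begins 47 mm behind the grasp point.
Start: joints at [-1.403, 0.434, 0.025, 1.573, -0.012, 1.134, -0.075], TCP at [0.167, 0.602, 0.405] pointing down, gripper open.
Joint ranges: [-2.62, 2.62], [-0.44, 2.09], [-1.27, 1.32], [0.08, 2.57], [-1.32, 4.46], [0.12, 2], [-2.74, 2.74]. Speed limits (rad/s): [2.22, 2.22, 3.01, 3.01, 3.14, 3.14, 3.14].

## Interface

Orientations are given as a rotation vector (axis times angle).
In Python, from cell import arm gives the robot as it stands. The module is installed in compiled form; this text tells all that it offers.
- The arm moves only by the shell command python3 -m inch 'ROWS' [FORCE]. ROWS is text: rows parted by semicolons, each of 5 numbers parted by spaces: the shift along the tool's x, y, z in m, then the turn about the tool's z in rad, then the finger opening in m, from 0 to 0.0918. In form: x y z roll fingers; .... A call has 1 to 5 rows; each row is the pose to reach, as a shift and turn from the pose commanded when the call began, along the tool's axes at that moment; what a row does not reach only later rows make up. A row lasts 1/10 s, in which the tool goes at most 50 mm and 8.59 degrees, less where a joint would pass 70% of its speed; a pose out of reach is approached as far as the arm can. A call with a gripper value outside its range is refused whole. The fingers move at their own pace and stop on an object; FORCE is the grip in N (left out, the last holds). Time passes only in rows, so rows that repeat a pose let the fingers close. It gives the time, the measured TCP pose, the force, the opening and the grip force at its end, in the units of the state.
- arm.observe(): the state, without advancing time (a new reading comes with each control period).
- arm.get_image(name): name is "scene" or "top"; returns the picture (480x640x3 uint8, red, green, blue); there is no depth.
- arm.get_calibration(name): a dict with "intrinsics" (3x3 intrinsics, pixels), "distortion" ([k1, k2, p1, p2, k3] as OpenCV has them; the pictures are not rectified), "pose" (4x4, takes a point from camera to world coordinates). Camera axes: x right, y up, looking along -z (the intrinsics and any distortion apply to the point x, -y, -z); pixel columns grow to the right and rows downward; lengths in m; the calibration is good to about 2 mm. A picture is of the moment at which its call begins. get_calibration takes no time and is no camera call.
- arm.sign_off(): hands the job in; it is judged then, once.
Trained networks look in the newest picture that a camera, given by its name, has taken for a name from the list of things; names that differ only in an ending like _2 or _b are one class to them, and where a whole thing is asked for, a point or a joint stands for the part that bears it (a point fixed in the world has none). Each returns a list of dicts, best first, with "conf" (0 to 1); they miss things now and then, are a little off and sometimes report something else, mostly with a low value. They report only what shows in the picture. A call takes as long as a camera call. They do not tell look-alikes from the thing itself.
- arm.look_for(camera, query): "point" ([row, column] in pixels, amid what is visible of it).
- arm.silhouettes(camera, query): "region" (480x640 bool, what is visible of it) and "point" ([row, column] in pixels, amid what is visible of it).
- arm.place_of(camera, query): "point" ([row, column] in pixels: a listed point, or the origin of a listed thing).
The state is a dict: "clock": time; "joints": joint angles; "dq": joint speeds; "joint_efforts": joint torques, N m; "position": TCP position; "ee_rot": TCP orientation; "force": force on the tool from outside, world axes, zero at the start; "ft_torque": the same for the moment, N m; "width": opening from 0.0 (shut) to 1.0 (fully open); "gripper_force": force on a finger pad.
Only numpy, scipy, OpenCV 4.12 (cv2) and the standard library are available. Lean on these libraries where they do the work, as an engineer would, in place of code of your own. Each camera call takes 0.05 s, during which the arm holds its last target. There are 200 camera calls.

## Task

The glass grinder is due for a wheel change: first set the two finished glass bars from its catch tray down in the tote (glass: do not let them drop) and leave the other things on the bench where they are. Then try the grinder's hood by its handle before touching its catch; if it is caught, let go and push the catch slide all the way to its other end. Raise the hood half-way, to about 45 degrees, and finish while still holding it there by the handle, as it falls shut by itself.

Things in the scene. Friction and masses are not known exactly. Their poses are not given: they have to be found in the camera images.
- grinder: Glass grinder, fixed to the bench: a green housing 240 (x) x 220 (y) x 100 mm high under a grey hood; origin on the bench under the housing's centre; x points from its front to its back (away from the robot), y to the left, z up. To its right, past a small chute, is its steel catch tray: 208 (x) x 128 (y) mm outside, walls 4 mm thick and 22 mm high, floor 4 mm thick, centre at (-30, -212) mm from the origin.
- hood (a joint): The hood's angle in rad: 0 shut, grows as its front rises; limit 1.35. The hood (about 0.45 kg) is hinged along its back edge and falls shut from any angle below 1.1 unless held. It starts shut. Whether it is caught cannot be seen: when caught, it has about 6 mm of play at the handle (0.035 rad) and then stops hard; when free, it comes up with about 3 N at the handle.
- hood_hinge (a point): Middle of the hood's hinge line, which runs along the grinder's y; the hood is 215 mm deep from here to its front, 220 mm wide and 45 mm high above the hinge.
- hood_handle (a point): Centre of the hood's handle: a level round steel bar 12 mm thick and 100 mm long, along the grinder's y, on two posts on top of the hood, its axis 40 mm above the hood's top; 170 mm in front of the hinge line and 85 mm above it when shut. It moves with the hood.
- catch (a joint): Travel of the catch slide in m: 0 at its right end, 0.030 at its left end (the grinder's +y); starts at or within 4 mm of the right end. It takes about 2 to 3 N and stays where it is left. One end of its travel locks the hood and the other frees it, but which is which differs from grinder to grinder and is not marked, so a slide moved when the hood was free locks it. A locked hood comes free only past about 18 mm of travel, a free one is locked past about 13 mm.
- catch_knob (a point): Centre of the catch slide's knob: an upright steel block 30 (x) x 12 (y) x 30 mm high, standing 2 mm above the top of the hood, to the right of the handle near the hood's front; it slides along the grinder's y and moves with the hood.
- bar1_mid (a point): Centre of a finished bar of amber glass, 60 (x) x 30 (y) x 18 (z) mm, 80 g, lying flat in the catch tray, the one nearer the robot.
- bar2_mid (a point): Centre of the other such bar, 60 x 30 x 18 mm, behind the first in the catch tray.
- tote: Grey open tote, loose, 0.9 kg, 240 (x) x 180 (y) x 70 mm high outside, walls and floor 4 mm thick; origin under its centre. A finished round of amber glass (60 mm across, 12 mm high) already lies in its near (-x) end, 75 mm from its centre.
- tape: Tape measure, bystander, 68 x 34 x 62 mm high; origin under its centre.
- calculator: Pocket calculator, bystander, 120 x 75 x 13 mm; origin under its centre.
- stone: Dressing stone between the catch tray and the tote, bystander, 90 x 22 x 22 mm; origin under its centre.
- oil: Bottle of cutting oil, bystander, 52 mm across, 110 mm high; origin under its centre.
- hammer: Hammer lying to the left of the grinder, bystander, 240 mm long.
Things that resemble listed ones, but are neither listed nor needed, are in the scene too. What is shaped like the part that bears bar2_mid but red is not meant.

How it is judged:
On the way, in this order (a step that is already met when the one before it is completed fails the run):
1. both glass bars lie in the upright tote, let go, the hood still shut (x of bar1_mid in the frame of tote between -0.115 and 0.115 m and y of bar1_mid in the frame of tote between -0.085 and 0.085 m and z of bar1_mid in the frame of tote between 0 and 0.055 m and contact force between each of bar1, bar2 and the fingers below 0.05 N and linear speed of each of bar1, bar2 below 0.03 m/s and x of bar2_mid in the frame of tote between -0.115 and 0.115 m and y of bar2_mid in the frame of tote between -0.085 and 0.085 m and z of bar2_mid in the frame of tote between 0 and 0.055 m and angle between tote's own z axis and vertical below 0.1 rad and value of joint hood below 0.1 rad), for 0.2 s.
2. the hood is tugged by the fingers so that it rises at least through its play, with the catch slide still where it was (value of joint hood above 0.015 rad and value of joint catch below 0.009 m and contact force between the fingers and hood above 0.5 N), for 0.1 s.
At the end, for the whole second after the job is handed in: The robot's fingers still hold the hood at its handle (over 1 N between fingers and hood, grasp point within 70 mm of the handle's centre), the hood stands still at 0.6 to 1.0 rad (34 to 57 degrees); both glass bars lie at rest inside the upright tote, not touched by the fingers (x of bar1_mid in the frame of tote between -0.115 and 0.115 m and y of bar1_mid in the frame of tote between -0.085 and 0.085 m and z of bar1_mid in the frame of tote between 0 and 0.055 m and contact force between each of bar1, bar2 and the fingers below 0.05 N and linear speed of each of bar1, bar2 below 0.03 m/s and x of bar2_mid in the frame of tote between -0.115 and 0.115 m and y of bar2_mid in the frame of tote between -0.085 and 0.085 m and z of bar2_mid in the frame of tote between 0 and 0.055 m and angle between tote's own z axis and vertical below 0.1 rad and value of joint hood between 0.6 and 1 rad and velocity of joint hood between -0.05 and 0.05 rad/s and contact force between the fingers and hood above 1 N and distance between the grasp point and hood_handle below 0.07 m); the arm keeps its last pose, push and grip.
It fails at once if a bystander (tape measure, calculator, dressing stone, oil bottle, hammer) is moved by more than 50 mm (distance of any of tape, calculator, stone, oil, hammer from where it was at the start of the episode above 0.05 m).
It fails at once if a glass bar is dropped (falls freely faster than 0.9 m/s, about 40 mm) ((linear speed of bar1 above 0.9 m/s and contact force between bar1 and the fingers below 0.01 N) or (linear speed of bar2 above 0.9 m/s and contact force between bar2 and the fingers below 0.01 N)).
It also fails if it takes over 72 s, if anything falls off the work surface, if the arm or the gripper's body presses on something with over 40 N, if the wrist force passes 120 N, or if a joint passes its speed limit or range.

## Working session

There is one attempt and no reset: what is moved stays moved. The work goes in short steps, Python scripts to look and compute and a shell command to move; the robot and the scene stay as the last step left them, time stands still between calls to the robot, and variables do not carry over. Pictures are saved under pics/ and viewed, at most 10 in all, crops included, and the job is handed in when it is done.

```bash
mkdir -p pics; ls; python3 - <<'E'
from cell import arm
import cv2,numpy as np
s=arm.observe(); print({k:np.round(v,3).tolist() for k,v in s.items()})
for c in("scene","top"):
    cv2.imwrite(f"pics/{c}0.png",arm.get_image(c)[...,::-1])
    k=arm.get_calibration(c); print(c,np.round(k["pose"],3).tolist(),np.round(k["intrinsics"],1).tolist(),k["distortion"])
    for q in["grinder","hood_hinge","hood_handle","catch_knob","bar1_mid","bar2_mid","tote","tape","calculator","stone","oil","hammer"]:
        print(q,[(np.round(d["point"]).tolist(),round(d["conf"],2)) for d in arm.place_of(c,q)][:4])
E
```

```text
pics
{'clock': 0.0, 'joints': [-1.403, 0.435, 0.025, 1.574, -0.012, 1.134, -0.075], 'dq': [0.001, -0.0, -0.0, 0.001, -0.002, -0.001, -0.0], 'joint_efforts': [0.001, -66.784, 0.986, -31.445, -0.06, 0.043, 0.0], 'position': [0.167, 0.602, 0.404], 'ee_rot': [-0.424, -3.113, 0.003], 'force': [0.632, -0.178, -0.423], 'ft_torque': [0.082, -0.022, -0.0], 'gripper_force': 0.0, 'width': 0.999}
scene [[-0.806, -0.445, 0.391, 1.008], [0.592, -0.595, 0.543, 0.643], [-0.009, 0.669, 0.743, 0.969], [0.0, 0.0, 0.0, 1.0]] [[434.0, 0.0, 329.3], [0.0, 434.0, 242.8], [0.0, 0.0, 1.0]] [-0.05809838  0.          0.          0.          0.        ]
grinder [([251.0, 358.0], 0.7), ([324.0, 358.0], 0.57), ([189.0, 281.0], 0.31)]
hood_hinge [([324.0, 326.0], 0.76)]
hood_handle [([274.0, 397.0], 0.81)]
catch_knob [([248.0, 361.0], 0.68)]
bar1_mid [([255.0, 323.0], 0.72)]
bar2_mid [([296.0, 240.0], 0.86), ([345.0, 278.0], 0.74), ([325.0, 329.0], 0.67), ([253.0, 234.0], 0.65)]
tote [([189.0, 283.0], 0.71)]
tape [([226.0, 369.0], 0.68)]
calculator [([262.0, 413.0], 0.88)]
stone [([220.0, 303.0], 0.55)]
oil [([252.
[... 156 characters left out ...]
 0.0, 1.0]] [[447.5, 0.0, 318.5], [0.0, 447.5, 238.7], [0.0, 0.0, 1.0]] [-0.00316952  0.          0.          0.          0.        ]
grinder [([232.0, 232.0], 0.7), ([266.0, 124.0], 0.37)]
hood_hinge []
hood_handle []
catch_knob [([254.0, 264.0], 0.68), ([341.0, 337.0], 0.17)]
bar1_mid [([261.0, 326.0], 0.86)]
bar2_mid [([142.0, 265.0], 0.88), ([148.0, 339.0], 0.56), ([214.0, 328.0], 0.53), ([277.0, 400.0], 0.53)]
tote [([285.0, 475.0], 0.92)]
tape [([344.0, 338.0], 0.62)]
calculator [([174.0, 419.0], 0.72), ([342.0, 338.0], 0.71), ([342.0, 258.0], 0.67)]
stone [([279.0, 403.0], 0.7), ([262.0, 330.0], 0.61)]
oil [([174.0, 418.0], 0.7)]
hammer [([267.0, 123.0], 0.93), ([252.0, 194.0], 0.71)]
```

View pics/scene0.png

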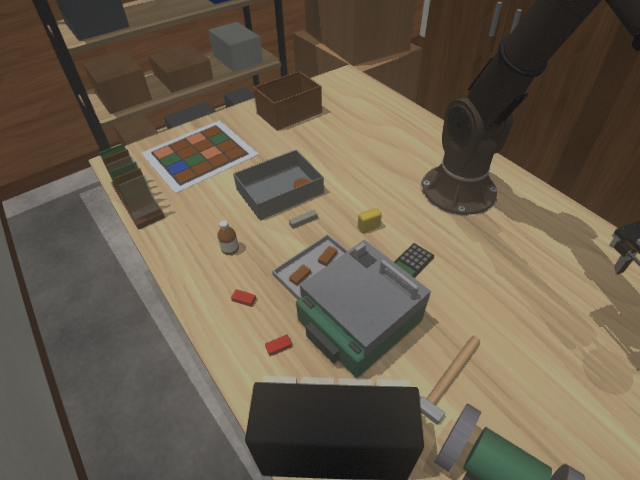

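View pics/top0.png

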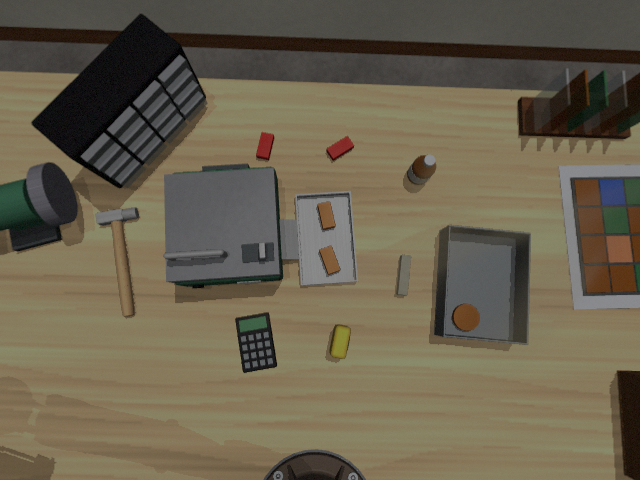

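Scene view: the grinder is centred near (300,365), with amber bars at (273,299) and (255,327) in its tray. Top view: up is +x and left is +y.
- Candidates for the bars: two amber at (261,329) and (215,326) in the tray, and two red at (146,265) and (148,340) on the bench. The amber pair fit the description (amber, in the tray); the lower one, nearer the robot, is bar1.
- The handle lies along row 254, columns 166–228, and the knob is at (252,262).
- The tote centre is near (285,484), with a round at (318,466).

Next I confirm with a crop and measure.

```bash
cat > h.py <<'E'
from cell import arm
import cv2,numpy as np
from scipy.spatial.transform import Rotation as R
def unproj(c,rc,z):
    k=arm.get_calibration(c); K=np.array(k["intrinsics"]);T=np.array(k["pose"])
    p=cv2.undistortPoints(np.float64([[[rc[1],rc[0]]]]),K,np.array(k["distortion"]))[0,0]
    d=T[:3,:3]@[p[0],-p[1],-1]; o=T[:3,3]
    return o+d*(z-o[2])/d[2]
def delta(target, yaw_closing=None):
    """shift in tool axes from present TCP so grasp point reaches target"""
    s=arm.observe(); r=R.from_rotvec(s["ee_rot"]); g=np.array(s["position"])+r.apply([0,0,.159])
    return np.round(r.inv().apply(np.array(target)-g),4)
def project(c,P):
    k=arm.get_calibration(c);T=np.linalg.inv(np.array(k["pose"]));q=T[:3,:3]@np.array(P)+T[:3,3]
    uv=cv2.projectPoints(np.float64([[q[0],-q[1],-q[2]]]),np.zeros(3),np.zeros(3),np.array(k["intrinsics"]),np.array(k["distortion"]))[0][0,0]
    return uv[::-1]
E
python3 - <<'E'
from h import *
im=arm.get_image("top")
cv2.imwrite("pics/crop1.png",cv2.resize(im[125:365,155:535],None,fx=2.1,fy=2.1,interpolation=cv2.INTER_CUBIC)[...,::-1])
def rect(q,z,c="top"):
    for d in arm.silhouettes(c,q)[:5]:
        m=d["region"].astype(np.uint8); 
        P=np.array([unproj(c,(r,cc),z)[:2] for r,cc in np.argwhere(m)])
        b=cv2.minAreaRect(P.astype(np.float32)*1000)
        print(q,round(d["conf"],2),np.round(d["point"]),"mean",np.round(P.mean(0),3),"rect",np.round(b[0],0),np.round(b[1]),round(b[2],1))
rect("bar1_mid",.022);rect("tote",.07);rect("catch_knob",.18);rect("stone",.022);rect("grinder",.1);rect("hood_handle",.19)
# amber segmentation
h=cv2.cvtColor(im,cv2.COLOR_RGB2HSV); m=((h[...,0]<18)&(h[...,1]>150)&(h[...,2]>90)).astype(np.uint8); m[:,:296]=0;m[:195]=0;m[290:]=0;m[:,358:]=0
n,l,st,ce=cv2.connectedComponentsWithStats(m)
for i in range(1,n):
    if st[i,4]>60:
        P=np.array([unproj("top",x,.022)[:2] for x in np.argwhere(l==i)])*1000
        print("amber",ce[i].round(),st[i,4],cv2.minAreaRect(P.astype(np.float32)))
E
```

```text
bar1_mid 0.89 [264. 328.] mean [ 0.533 -0.02 ] rect [534. -21.] [58. 30.] 20.3Traceback (most recent call last):
  File "<stdin>", line 10, in <module>
  File "<stdin>", line 7, in rect
  File "h.py", line 5, in unproj
    k=arm.get_calibration(c); K=np.array(k["intrinsics"]);T=np.array(k["pose"])
ValueError: time passes only in moves, steps and waits
```

View pics/crop1.png

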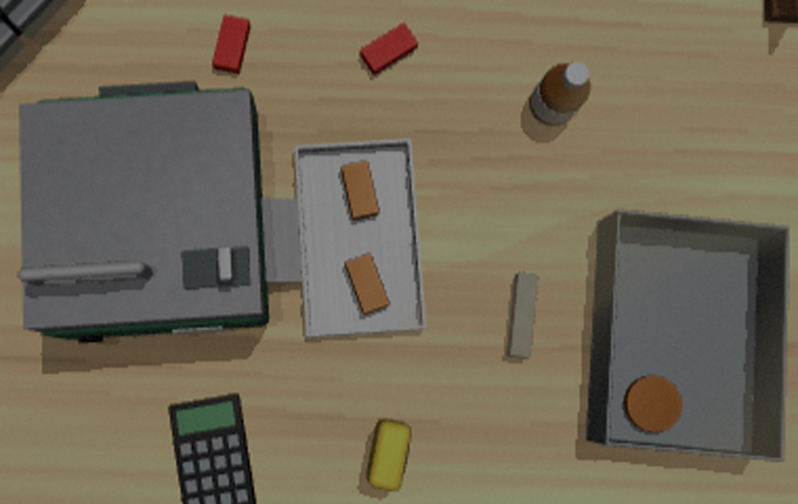

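The enlarged crop shows the two amber bars in the tray at crop (367,283) and (360,190), which are top-view (260,330) for bar1 and (215,326) for bar2. The red ones lie outside on the bench. I'll cache the calibration and measure the rest.

```bash
python3 - <<'E'
s=open('h.py').read()
s=s.replace('def unproj','import functools\n@functools.lru_cache(None)\ndef cal(c): return arm.get_calibration(c)\ndef unproj',1)
s=s.replace('k=arm.get_calibration(c)','k=cal(c)')
open('h.py','w').write(s)
E
python3 - <<'E'
from h import *
im=cv2.imread("pics/top0.png")[...,::-1]
h=cv2.cvtColor(np.ascontiguousarray(im),cv2.COLOR_RGB2HSV); m=((h[...,0]<18)&(h[...,1]>150)&(h[...,2]>90)).astype(np.uint8); m[:,:302]=0;m[:198]=0;m[282:]=0;m[:,352:]=0
n,l,st,ce=cv2.connectedComponentsWithStats(m)
for i in range(1,n):
    if st[i,4]>60:
        P=np.array([unproj("top",x,.022)[:2] for x in np.argwhere(l==i)])*1000
        print("amber",ce[i].round(),st[i,4],cv2.minAreaRect(P.astype(np.float32)))
print("tray corners",[np.round(unproj("top",x,.022)[:2],3).tolist() for x in[(195,296),(192,350),(281,357),(286,300)]])
print("tote top corners",[np.round(unproj("top",x,.07)[:2],3).tolist() for x in[(226,449),(234,530),(344,527),(336,435)]])
print("hood top corners",[np.round(unproj("top",x,.145)[:2],3).tolist() for x in[(174,165),(167,274),(276,282),(281,166)]])
print("handle ends",[np.round(unproj("top",x,.185)[:2],3).tolist() for x in[(255,166),(253,226)]])
print("knob top, bottom",np.round(unproj("top",(243,261),.177),3),np.round(unproj("top",(257,265),.177),3))
for q in["hood_handle","catch_knob","hood_hinge"]:
    for d in arm.place_of("scene",q): print(q,np.round(d["point"]),d["conf"])
# stereo triangulate handle & knob
def tri(a,b):
    def ray(c,rc):
        p=unproj(c,rc,0.);o=np.array(cal(c)["pose"])[:3,3];d=p-o;return o,d/np.linalg.norm(d)
    o1,d1=ray("scene",a);o2,d2=ray("top",b)
    t=np.linalg.lstsq(np.c_[d1,-d2],o2-o1,rcond=None)[0];return (o1+t[0]*d1+o2+t[1]*d2)/2,np.linalg.norm(o1+t[0]*d1-o2-t[1]*d2)
print("tri handle",tri((274,397),(254,196)),"knob",tri((248,361),(252,263)))
E
```

```text
tray corners [[0.681, 0.06], [0.692, -0.064], [0.489, -0.083], [0.474, 0.044]]
tote top corners [[0.611, -0.276], [0.599, -0.453], [0.364, -0.437], [0.376, -0.243]]
hood top corners [[0.685, 0.32], [0.707, 0.102], [0.487, 0.077], [0.471, 0.301]]
handle ends [[0.517, 0.292], [0.525, 0.181]]
knob top, bottom [0.547 0.117 0.177] [0.52  0.109 0.177]
hood_handle [274. 397.] 0.81
catch_knob [248. 361.] 0.68
hood_hinge [324. 326.] 0.76
tri handle (array([0.52296595, 0.23700488, 0.17844869]), np.float64(0.0035454361709274644)) knob (array([0.53117781, 0.11424218, 0.16286672]), np.float64(0.00021347664325035472))
```

```bash
python3 - <<'E'
from h import *
def rect(q,z,c="top"):
    for d in arm.silhouettes(c,q)[:5]:
        P=np.array([unproj(c,x,z)[:2] for x in np.argwhere(d["region"])])
        b=cv2.minAreaRect(P.astype(np.float32)*1000)
        print(q,round(d["conf"],2),np.round(d["point"]),"mean",np.round(P.mean(0),3),"rect",np.round(b[0],0),np.round(b[1]),round(b[2],1))
arm.get_image("top")
rect("bar2_mid",.022);rect("tote",.07);rect("catch_knob",.177);rect("hood_handle",.185)
s=arm.observe();M=R.from_rotvec(s["ee_rot"]).as_matrix();print(s["clock"],M.round(3).tolist(),"closing yaw",np.degrees(np.arctan2(M[1,1],M[0,1])))
print("to bar1 above",delta([.534,-.026,.2]),"low",delta([.534,-.026,.03]))
E
```

```text
bar2_mid 0.78 [149. 339.] mean [ 0.798 -0.039] rect [797. -39.] [34. 63.] 33.9
bar2_mid 0.7 [215. 327.] mean [ 0.636 -0.011] rect [636. -11.] [61. 30.] 10.9
bar2_mid 0.63 [144. 265.] mean [0.797 0.137] rect [797. 137.] [28. 60.] 79.8
tote 0.88 [278. 486.] mean [ 0.492 -0.35 ] rect [ 490. -347.] [199. 240.] 86.2
tote 0.31 [262. 327.] mean [ 0.53  -0.018] rect [530. -19.] [58. 30.] 19.9
catch_knob 0.5 [249. 264.] mean [0.532 0.114] rect [533. 114.] [31. 13.] 2.7
hood_handle 0.7 [226. 223.] mean [0.578 0.193] rect [580. 194.] [208. 214.] 5.5
1.8 [[-0.964, 0.268, -0.0], [0.268, 0.964, 0.0], [0.0, 0.0, -1.0]] closing yaw 74.47802740677994
to bar1 above [-0.5215 -0.5072  0.0457] low [-0.5215 -0.5072  0.2157]
```

```bash
R='python3 -m inch'
python3 -m inch '-0.035 -0.034 0 0 0.09;-0.07 -0.068 0 0 0.09;-0.104 -0.101 0 0 0.09;-0.139 -0.135 0 0 0.09;-0.174 -0.169 0 0 0.055' 20
python3 -m inch '-0.035 -0.034 0 0 0.055;-0.07 -0.068 0 0 0.055;-0.104 -0.101 0 0 0.055;-0.139 -0.135 0 0 0.055;-0.174 -0.169 0 0 0.055'
python3 -m inch '-0.035 -0.034 0 0 0.055;-0.07 -0.068 0 0 0.055;-0.104 -0.101 0 0 0.055;-0.139 -0.135 0 0 0.055;-0.174 -0.169 0 0 0.055'
python3 -m inch '0 0 0 -0.14 0.055;0 0 0 -0.28 0.055;0 0 0 -0.42 0.055;0 0 0 -0.567 0.055;0 0 0 -0.567 0.055'
python3 - <<'E'
from h import *
s=arm.observe();M=R.from_rotvec(s["ee_rot"]).as_matrix();print(s["clock"],s["width"],M.round(3).tolist(),"yaw",np.degrees(np.arctan2(M[1,1],M[0,1])))
print("bar1 low",delta([.534,-.026,.03]))
E
```

```text
clock: 2.3
position: [0.2904, 0.391, 0.4049]
ee_rot: [0.424, 3.113, 0.001]
force: [0.8, 1.1, -0.1]
width: 0.935
gripper_force: 0.0
clock: 2.8
position: [0.4127, 0.1816, 0.4051]
ee_rot: [0.424, 3.112, 0.001]
force: [1.3, 0.8, 0.5]
width: 0.605
gripper_force: 0.0
clock: 3.3
position: [0.5352, -0.0277, 0.405]
ee_rot: [0.423, 3.112, 0.001]
force: [1.4, 0.9, -0.0]
width: 0.596
gripper_force: 0.0
clock: 3.8
position: [0.5345, -0.0261, 0.4048]
ee_rot: [-0.467, 3.106, 0.0]
force: [0.5, 0.1, 0.1]
width: 0.603
gripper_force: 0.0
3.8 0.6025308214256208 [[-0.956, -0.294, 0.0], [-0.294, 0.956, 0.0], [-0.0, 0.0, -1.0]] yaw 107.09866233659959
bar1 low [6.000e-04 2.000e-04 2.158e-01]
```

```bash

python3 -m inch '0 0 0.04 0 0.055;0 0 0.08 0 0.055;0 0 0.11 0 0.055;0 0 0.13 0 0.055;0 0 0.13 0 0.055'
python3 -m inch '0 0 0.02 0 0.055;0 0 0.04 0 0.055;0 0 0.06 0 0.055;0 0 0.075 0 0.055;0 0 0.085 0 0.055'
python3 -m inch '0 0 0 0 0.02;0 0 0 0 0.02;0 0 0 0 0.02;0 0 0 0 0.02;0 0 0 0 0.02' 20
```

```text
clock: 4.3
position: [0.5335, -0.0258, 0.2723]
ee_rot: [0.457, -3.103, -0.0]
force: [0.6, 0.1, 0.1]
width: 0.6
gripper_force: 0.0
clock: 4.8
position: [0.535, -0.0259, 0.1899]
ee_rot: [-0.46, 3.107, -0.0]
force: [0.3, -0.2, -0.0]
width: 0.6
gripper_force: 0.0
clock: 5.3
position: [0.5349, -0.0259, 0.1906]
ee_rot: [-0.463, 3.106, 0.0]
force: [-0.9, 1.0, 5.9]
width: 0.327
gripper_force: 19.7
```

```bash

python3 -m inch '0 0 -0.03 0 0.02;0 0 -0.07 0 0.02;0 0 -0.1 0 0.02;0 0 -0.12 0 0.02;0 0 -0.12 0 0.02'
python3 -m inch '0.01 -0.045 0 0 0.02;0.02 -0.09 0 0 0.02;0.03 -0.13 0 0 0.02;0.036 -0.165 0 0 0.02;0.04 -0.19 0 0 0.02'
python3 -m inch '0.01 -0.04 0 0.09 0.02;0.02 -0.08 0 0.18 0.02;0.027 -0.11 0 0.28 0.02;0.027 -0.118 0 0.367 0.02;0.027 -0.118 0 0.367 0.02'
python3 - <<'E'
from h import *
im=arm.get_image("top");cv2.imwrite("pics/top1.png",cv2.resize(im[190:370,290:560],None,fx=2.5,fy=2.5)[...,::-1])
s=arm.observe();M=R.from_rotvec(s["ee_rot"]).as_matrix();print(s["clock"],s["width"],s["gripper_force"],"yaw",np.degrees(np.arctan2(M[1,1],M[0,1])))
print("place",delta([.561,-.340,.034]))
E
```

```text
clock: 5.8
position: [0.5354, -0.0262, 0.3127]
ee_rot: [-0.462, 3.102, -0.0]
force: [0.4, 0.0, -0.6]
width: 0.323
gripper_force: 19.7
clock: 6.3
position: [0.5509, -0.2223, 0.3087]
ee_rot: [0.459, -3.106, 0.001]
force: [-0.1, 0.7, -0.3]
width: 0.328
gripper_force: 19.7
clock: 6.8
position: [0.5596, -0.3418, 0.3083]
ee_rot: [-0.118, -3.138, 0.001]
force: [-0.7, 0.6, -1.3]
width: 0.326
gripper_force: 19.7
6.85 0.33026905633340087 19.6724134683609 yaw 85.98807745089117
place [-1.500e-03  1.000e-04  1.153e-01]
```

View pics/top1.png

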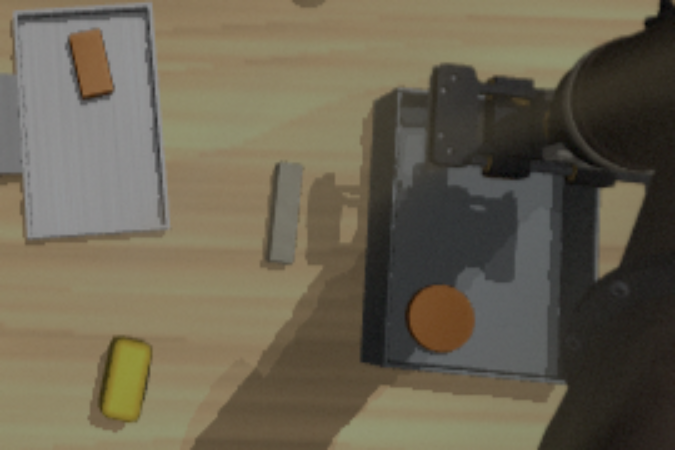

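The gripper with bar1 hangs over the tote's far half, around crop (500,130), and only bar2 is left in the tray, at crop (90,62). I lower bar1, release it, and go for bar2.

```bash

python3 -m inch '0 0 0.03 0 0.02;0 0 0.06 0 0.02;0 0 0.09 0 0.02;0 0 0.105 0 0.02;0 0 0.115 0 0.02'
python3 -m inch '0 0 0 0 0.02;0 0 0.001 0 0.045;0 0 0.001 0 0.045;0 0 0.001 0 0.045;0 0 0.001 0 0.045'
python3 -m inch '0 0 -0.02 0 0.055;0 0 -0.06 0 0.055;0 0 -0.1 0 0.055;0 0 -0.14 0 0.055;0 0 -0.14 0 0.055'
python3 - <<'E'
from h import *
s=arm.observe();M=R.from_rotvec(s["ee_rot"]).as_matrix();print(s["clock"],s["width"],s["gripper_force"],"yaw",np.degrees(np.arctan2(M[1,1],M[0,1])))
print("bar2",delta([.636,-.015,.031]))
E
```

```text
clock: 7.35
position: [0.5602, -0.3388, 0.1933]
ee_rot: [-0.107, -3.138, -0.002]
force: [0.9, -0.5, -1.0]
width: 0.326
gripper_force: 19.7
clock: 7.85
position: [0.5605, -0.3403, 0.1945]
ee_rot: [0.111, 3.138, -0.001]
force: [-0.3, -0.8, -0.1]
width: 0.489
gripper_force: 0.0
clock: 8.35
position: [0.5614, -0.3416, 0.3402]
ee_rot: [0.111, 3.131, -0.007]
force: [0.3, -0.7, 0.2]
width: 0.595
gripper_force: 0.0
8.35 0.5950169614640756 0.0 yaw 85.9197148031449
bar2 [-0.0483  0.3323  0.1493]
```

```bash

python3 -m inch '-0.006 0.045 0 0 0.055;-0.012 0.09 0 0 0.055;-0.018 0.135 0 0 0.055;-0.023 0.175 0 0 0.055;-0.026 0.2 0 0 0.055'
python3 -m inch '-0.006 0.04 0 -0.08 0.055;-0.012 0.08 0 -0.16 0.055;-0.018 0.115 0 -0.262 0.055;-0.022 0.132 0 -0.262 0.055;-0.022 0.132 0 -0.262 0.055'
python3 - <<'E'
from h import *
s=arm.observe();M=R.from_rotvec(s["ee_rot"]).as_matrix();print(s["clock"],s["width"],s["gripper_force"],"yaw",np.degrees(np.arctan2(M[1,1],M[0,1])))
print("bar2",delta([.636,-.015,.030]))
im=arm.get_image("top");cv2.imwrite("pics/top2.png",cv2.resize(im[190:370,290:560],None,fx=2.5,fy=2.5)[...,::-1])
E
```

```text
clock: 8.85
position: [0.601, -0.1384, 0.3333]
ee_rot: [-0.105, -3.14, -0.003]
force: [0.2, 0.1, -0.5]
width: 0.598
gripper_force: 0.0
clock: 9.35
position: [0.6322, -0.0093, 0.3333]
ee_rot: [-0.303, 3.127, 0.002]
force: [-0.9, -0.7, 0.0]
width: 0.597
gripper_force: 0.0
9.35 0.5974086469926514 0.0 yaw 101.07609959077571
bar2 [-0.0026 -0.0067  0.1443]
```

View pics/top2.png

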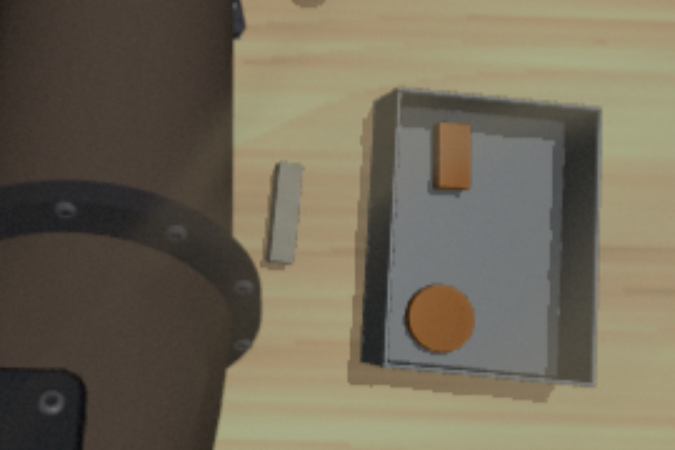

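Bar1 lies flat in the tote at crop (452,155), and the round is at (440,318) with free space between and to the right. On to bar2.

```bash

python3 -m inch '-0.0026 -0.0067 0.04 0 0.055;-0.0026 -0.0067 0.07 0 0.055;-0.0026 -0.0067 0.1 0 0.055;-0.0026 -0.0067 0.125 0 0.055;-0.0026 -0.0067 0.144 0 0.055'
python3 -m inch '0 0 0 0 0.055;0 0 0 0 0.02;0 0 0 0 0.02;0 0 0 0 0.02;0 0 0 0 0.02' 20
python3 -m inch '0 0 -0.03 0 0.02;0 0 -0.07 0 0.02;0 0 -0.1 0 0.02;0 0 -0.12 0 0.02;0 0 -0.12 0 0.02'
python3 - <<'E'
from h import *
print("place",delta([.487,-.372,.034]))
E
```

```text
clock: 9.9
position: [0.6346, -0.0216, 0.1881]
ee_rot: [0.291, -3.126, 0.003]
force: [-0.1, -0.1, 1.7]
width: 0.599
gripper_force: 1.1
clock: 10.4
position: [0.6357, -0.0188, 0.1905]
ee_rot: [-0.299, 3.126, -0.0]
force: [-0.6, -1.2, 3.0]
width: 0.322
gripper_force: 20.0
clock: 10.9
position: [0.6365, -0.0188, 0.3133]
ee_rot: [-0.299, 3.121, -0.001]
force: [1.0, 0.3, -1.3]
width: 0.324
gripper_force: 20.0
place [ 0.2154 -0.3182  0.1193]
```

```bash

python3 -m inch '0.025 -0.037 0 0 0.02;0.05 -0.074 0 0 0.02;0.075 -0.111 0 0 0.02;0.1 -0.148 0 0 0.02;0.125 -0.185 0 0 0.02'
python3 -m inch '0.025 -0.037 0 0.09 0.02;0.05 -0.074 0 0.18 0.02;0.075 -0.111 0 0.262 0.02;0.09 -0.133 0 0.262 0.02;0.09 -0.133 0 0.262 0.02'
python3 - <<'E'
from h import *
print("place",delta([.487,-.372,.034]))
E
```

```text
clock: 11.4
position: [0.5466, -0.2251, 0.3087]
ee_rot: [0.3, -3.126, -0.001]
force: [0.2, -1.1, -1.4]
width: 0.326
gripper_force: 20.0
clock: 11.9
position: [0.4814, -0.376, 0.309]
ee_rot: [-0.123, -3.137, 0.004]
force: [-0.6, 0.0, -0.2]
width: 0.326
gripper_force: 20.0
place [-0.0059  0.0051  0.1159]
```

```bash

python3 -m inch '-0.006 0.005 0.03 0 0.02;-0.006 0.004 0.06 0 0.02;-0.006 0.004 0.09 0 0.02;-0.006 0.004 0.106 0 0.02;-0.006 0.004 0.115 0 0.02'
python3 -m inch '0 0 0 0 0.02;0 0 0.001 0 0.045;0 0 0.001 0 0.045;0 0 0.001 0 0.045;0 0 0.001 0 0.045'
python3 -m inch '0 0 -0.02 0 0.055;0 0 -0.06 0 0.055;0 0 -0.1 0 0.055;0 0 -0.14 0 0.055;0 0 -0.18 0 0.055'
python3 -m inch '0 0 -0.02 0 0.055;0 0 -0.04 0 0.055;0 0 -0.04 0 0.055'
python3 - <<'E'
from h import *
s=arm.observe();M=R.from_rotvec(s["ee_rot"]).as_matrix();print(s["clock"],s["width"],s["joints"],"yaw",np.degrees(np.arctan2(M[1,1],M[0,1])))
print("handle high",delta([.523,.237,.245]))
E
```

```text
clock: 12.4
position: [0.4907, -0.3665, 0.1922]
ee_rot: [-0.11, -3.137, -0.003]
force: [-0.3, -0.6, -0.7]
width: 0.323
gripper_force: 20.0
clock: 12.9
position: [0.4914, -0.368, 0.1944]
ee_rot: [0.111, 3.138, -0.001]
force: [0.1, -0.5, 0.1]
width: 0.486
gripper_force: 0.0
clock: 13.4
position: [0.4908, -0.3678, 0.3758]
ee_rot: [0.112, 3.139, -0.0]
force: [0.3, -0.3, 0.7]
width: 0.599
gripper_force: 0.0
clock: 13.7
position: [0.4913, -0.3685, 0.4171]
ee_rot: [0.111, 3.135, -0.004]
force: [-0.1, 0.4, -0.3]
width: 0.598
gripper_force: 0.0
13.7 0.598457723280054 [ 0.23125769  0.42468363  0.47214031  1.61448631 -0.20803216  1.14692515
  2.2520798 ] yaw 85.92964068245269
handle high [0.0123 0.6066 0.0116]
```

```bash

python3 -m inch '0.001 0.045 0 0.14 0.055;0.002 0.09 0 0.28 0.055;0.003 0.135 0 0.42 0.055;0.004 0.18 0 0.56 0.055;0.005 0.225 0 0.7 0.055'
python3 -m inch '0 0 0 0.14 0.055;0 0 0 0.28 0.055;0 0 0 0.42 0.055;0 0 0 0.56 0.055;0 0 0 0.71 0.055'
python3 - <<'E'
from h import *
s=arm.observe();M=R.from_rotvec(s["ee_rot"]).as_matrix();print(s["clock"],"yaw",np.degrees(np.arctan2(M[1,1],M[0,1])))
print("handle high",delta([.523,.237,.245]))
im=arm.get_image("top");cv2.imwrite("pics/top3.png",im[190:370,290:560][...,::-1])
for q in("tote","bar1_mid","bar2_mid"):
  for d in arm.place_of("top",q)[:3]:print(q,np.round(d["point"]),d["conf"])
E
```

```text
clock: 14.2
position: [0.5016, -0.1437, 0.4131]
ee_rot: [-1.178, -2.912, -0.0]
force: [0.3, 0.4, -0.1]
width: 0.597
gripper_force: 0.0
clock: 14.7
position: [0.5017, -0.1454, 0.4131]
ee_rot: [-2.117, -2.321, 0.0]
force: [-0.2, -0.6, 0.5]
width: 0.598
gripper_force: 0.0
14.7 yaw 5.25633522358248
handle high [0.3788 0.0563 0.0092]
bar2_mid [145. 266.] 0.87
bar2_mid [147. 338.] 0.79
```

View pics/top3.png

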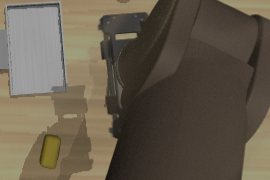

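The tray is now empty; the arm hides the tote, so I'll check that later. On to the handle.

```bash

python3 -m inch '0.048 0.007 0 0 0.055;0.096 0.014 0 0 0.055;0.144 0.021 0 0 0.055;0.192 0.028 0 0 0.055;0.23 0.035 0 0 0.055'
python3 -m inch '0.048 0.007 0 0 0.055;0.096 0.014 0 0 0.055;0.13 0.019 0 0 0.055;0.149 0.021 0 0 0.055;0.149 0.021 0 0 0.055'
python3 - <<'E'
from h import *
s=arm.observe();M=R.from_rotvec(s["ee_rot"]).as_matrix();print(s["clock"],"yaw",np.degrees(np.arctan2(M[1,1],M[0,1])))
print("handle",delta([.523,.237,.187]))
im=arm.get_image("top");cv2.imwrite("pics/top4.png",im[150:390,150:560][...,::-1])
for q in("tote","bar1_mid","bar2_mid"):
  for d in arm.place_of("top",q)[:4]:print(q,np.round(d["point"]),d["conf"])
E
```

```text
clock: 15.4
position: [0.514, 0.0897, 0.4136]
ee_rot: [-2.103, -2.333, -0.001]
force: [0.5, 0.3, 0.5]
width: 0.599
gripper_force: 0.0
clock: 15.9
position: [0.5204, 0.2399, 0.4131]
ee_rot: [-2.102, -2.334, 0.001]
force: [-0.3, -0.5, -0.6]
width: 0.601
gripper_force: 0.0
15.9 yaw 5.967200254038319
handle [-0.0031  0.0024  0.0671]
tote [282. 474.] 0.64
bar1_mid [253. 472.] 0.85
bar2_mid [147. 336.] 0.69
bar2_mid [252. 260.] 0.69
bar2_mid [145. 264.] 0.68
bar2_mid [283. 480.] 0.59
```

View pics/top4.png

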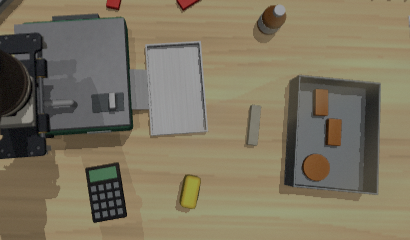

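Both bars lie flat in the tote, at crop (321,102) and (335,132). Now I grip the handle and tug it.

```bash

python3 -m inch '-0.003 0.002 0.03 0 0.055;-0.003 0.002 0.05 0 0.055;-0.003 0.002 0.066 0 0.055;-0.003 0.002 0.066 0 0.055;-0.003 0.002 0.066 0 0.055'
python3 -m inch '0 0 0 0 0;0 0 0 0 0;0 0 0 0 0;0 0 0 0 0;0 0 0 0 0' 30
python3 -m inch '0 0 -0.003 0 0;0 0 -0.005 0 0;0 0 -0.007 0 0;0 0 -0.007 0 0'
```

```text
clock: 16.6
position: [0.5235, 0.2331, 0.3483]
ee_rot: [2.112, 2.325, 0.0]
force: [0.3, -0.8, 0.5]
width: 0.598
gripper_force: 0.0
clock: 17.1
position: [0.5232, 0.2344, 0.3479]
ee_rot: [2.11, 2.327, 0.0]
force: [0.5, -0.1, 0.4]
width: 0.211
gripper_force: 0.0
clock: 17.5
position: [0.5258, 0.2344, 0.3554]
ee_rot: [2.108, 2.322, 0.009]
force: [15.2, 2.1, -13.1]
width: 0.124
gripper_force: 30.0
```

```bash

python3 -m inch '0 0 -0.002 0 0;0 0 -0.003 0 0;0 0 -0.003 0 0'
```

```text
clock: 17.8
position: [0.5262, 0.2347, 0.3568]
ee_rot: [2.107, 2.321, 0.009]
force: [24.7, 3.6, -32.1]
width: 0.115
gripper_force: 30.0
```

The force climbs to 32 N within 9 mm, so the hood is caught. I lower it, let go, and line up on the knob.

```bash

python3 -m inch '0 0 0.005 0 0;0 0 0.01 0 0;0 0 0.01 0 0.06;0 0 0.01 0 0.06;0 0 0.01 0 0.06'
python3 -m inch '0 0 -0.02 0 0.06;0 0 -0.05 0 0.06;0 0 -0.065 0 0.03;0 0 -0.065 0 0;0 0 -0.065 0 0'
python3 - <<'E'
from h import *
s=arm.observe();M=R.from_rotvec(s["ee_rot"]).as_matrix();print(s["clock"],s["width"],"yaw",np.degrees(np.arctan2(M[1,1],M[0,1])))
print("right of knob",delta([.533,.085,.25]))
E
```

```text
clock: 18.3
position: [0.523, 0.2343, 0.3477]
ee_rot: [-2.11, -2.327, 0.0]
force: [0.1, -0.2, -0.5]
width: 0.334
gripper_force: 0.0
clock: 18.8
position: [0.5229, 0.2344, 0.4124]
ee_rot: [-2.11, -2.327, 0.0]
force: [-0.4, 0.3, -0.9]
width: 0.346
gripper_force: 0.0
18.8 0.3459876508962591 yaw 5.6038668355306935
right of knob [-0.1497 -0.0045  0.0033]
```

```bash

python3 -m inch '-0.045 -0.001 0 0 0;-0.09 -0.002 0 0 0;-0.13 -0.004 0 0 0;-0.15 -0.004 0 0 0;-0.15 -0.004 0 0 0'
python3 -m inch '0 0 0.03 0 0;0 0 0.06 0 0;0 0 0.075 0 0;0 0 0.078 0 0;0 0 0.078 0 0'
python3 -m inch '0.006 0 0 0 0;0.012 0 0 0 0;0.016 0 0 0 0;0.02 0 0 0 0;0.02 0 0 0 0'
```

```text
clock: 19.3
position: [0.5335, 0.0808, 0.4119]
ee_rot: [2.117, 2.321, -0.003]
force: [-0.2, -0.6, 0.2]
width: 0.004
gripper_force: 0.0
clock: 19.8
position: [0.5336, 0.0854, 0.334]
ee_rot: [-2.109, -2.327, 0.002]
force: [1.2, -0.7, -0.1]
width: 0.004
gripper_force: 0.0
clock: 20.3
position: [0.5319, 0.1052, 0.335]
ee_rot: [2.109, 2.328, 0.001]
force: [-0.1, -0.8, -0.5]
width: 0.002
gripper_force: 0.0
```

```bash

python3 -m inch '0.004 0 0 0 0;0.008 0 0 0 0;0.012 0 0 0 0'
python3 -m inch '0.004 0 0 0 0;0.008 0 0 0 0;0.012 0 0 0 0'
python3 -m inch '0.003 0 0 0 0;0.006 0 0 0 0;0.006 0 0 0 0'
```

```text
clock: 20.6
position: [0.5307, 0.1166, 0.3348]
ee_rot: [2.111, 2.327, 0.0]
force: [0.4, -2.3, 1.1]
width: 0.005
gripper_force: 1.1
clock: 20.9
position: [0.5297, 0.1267, 0.3348]
ee_rot: [2.11, 2.324, -0.003]
force: [1.8, -17.8, 3.3]
width: 0.002
gripper_force: 9.4
clock: 21.2
position: [0.5295, 0.1278, 0.3348]
ee_rot: [2.114, 2.315, -0.01]
force: [2.2, -26.4, 4.0]
width: 0.009
gripper_force: 13.4
```

The slide moved with about 2 N and then stopped hard at the expected end. I back off and return to the handle.

```bash

python3 -m inch '-0.015 0 0 0 0;-0.03 0 0 0 0;-0.03 0 -0.04 0 0;-0.03 0 -0.08 0 0.03;-0.03 0 -0.08 0 0.055'
python3 - <<'E'
from h import *
im=arm.get_image("top")
for d in arm.silhouettes("top","catch_knob")[:2]:print(d["conf"],d["point"],unproj("top",d["point"],.177))
print("handle high",delta([.525,.237,.245]))
E
```

```text
clock: 21.7
position: [0.5333, 0.1043, 0.4194]
ee_rot: [2.108, 2.325, 0.011]
force: [-0.5, -0.5, 0.0]
width: 0.133
gripper_force: 0.0
handle high [0.132  0.0059 0.0116]
```

```bash

python3 -m inch '0.045 0.002 0 0 0.055;0.09 0.004 0 0 0.055;0.132 0.005 0 0 0.055;0.132 0.005 0 0 0.055;0.132 0.005 0 0 0.055'
python3 - <<'E'
from h import *
print("handle",delta([.524,.236,.188]))
im=arm.get_image("top")
for d in arm.silhouettes("top","catch_knob")[:2]:print(d["conf"],d["point"],unproj("top",d["point"],.177))
E
```

```text
clock: 22.3
position: [0.5232, 0.2376, 0.4131]
ee_rot: [-2.106, -2.33, 0.004]
force: [1.1, -0.6, -0.0]
width: 0.59
gripper_force: 0.0
handle [-0.0014  0.0012  0.0661]
0.66 [253.8, 247.1] [0.52513043 0.14263395 0.177     ]
0.51 [221.1, 235.1] [0.58719661 0.1686776  0.177     ]
```

The knob now sits at y = 0.143, 28 mm further left. I grip the handle again and lift along the arc.

```bash

python3 -m inch '-0.001 0.001 0.03 0 0.055;-0.001 0.001 0.05 0 0.055;-0.001 0.001 0.066 0 0.055;-0.001 0.001 0.066 0 0.055;-0.001 0.001 0.066 0 0.055'
python3 -m inch '0 0 0 0 0;0 0 0 0 0;0 0 0 0 0;0 0 0 0 0;0 0 0 0 0' 30
python3 -m inch '0 0 0 0 0;0 0.002 -0.004 0 0;0 0.005 -0.009 0 0;0 0.008 -0.0145 0 0;0 0.008 -0.0145 0 0'
```

```text
clock: 22.9
position: [0.5254, 0.2343, 0.349]
ee_rot: [2.113, 2.325, -0.001]
force: [0.2, 1.0, 0.2]
width: 0.597
gripper_force: 0.0
clock: 23.4
position: [0.5251, 0.2356, 0.3489]
ee_rot: [2.11, 2.327, 0.0]
force: [-0.2, -0.2, 0.4]
width: 0.216
gripper_force: 0.0
clock: 23.9
position: [0.533, 0.2363, 0.3638]
ee_rot: [-2.11, -2.327, 0.001]
force: [-3.6, 1.1, -3.2]
width: 0.121
gripper_force: 30.0
```

The hood rises at about 3 N, so it is free. I continue the arc.

```bash

python3 -m inch '0 0.0075 -0.0112 0 0;0 0.0155 -0.0217 0 0;0 0.0243 -0.0316 0 0;0 0.0337 -0.0407 0 0;0 0.0438 -0.0494 0 0'
python3 -m inch '0 0.0134 -0.0097 0 0;0 0.0276 -0.0182 0 0;0 0.0425 -0.0255 0 0;0 0.0517 -0.0292 0 0;0 0.0517 -0.0292 0 0'
python3 -m inch '0 0 0 0 0;0 0 0 0 0;0 0 0 0 0;0 0 0 0 0;0 0 0 0 0'
python3 - <<'E'
from h import *
im=arm.get_image("scene");cv2.imwrite("pics/scene5.png",im[...,::-1])
E
```

```text
clock: 24.4
position: [0.5753, 0.2404, 0.4132]
ee_rot: [-2.108, -2.325, 0.005]
force: [-10.7, -1.2, 6.2]
width: 0.123
gripper_force: 30.0
clock: 24.9
position: [0.6291, 0.2453, 0.4437]
ee_rot: [2.11, 2.326, 0.003]
force: [-5.5, -0.7, 8.4]
width: 0.12
gripper_force: 30.0
clock: 25.4
position: [0.6282, 0.2452, 0.4434]
ee_rot: [2.11, 2.327, 0.002]
force: [-4.3, -0.5, 7.4]
width: 0.121
gripper_force: 30.0
```

View pics/scene5.png

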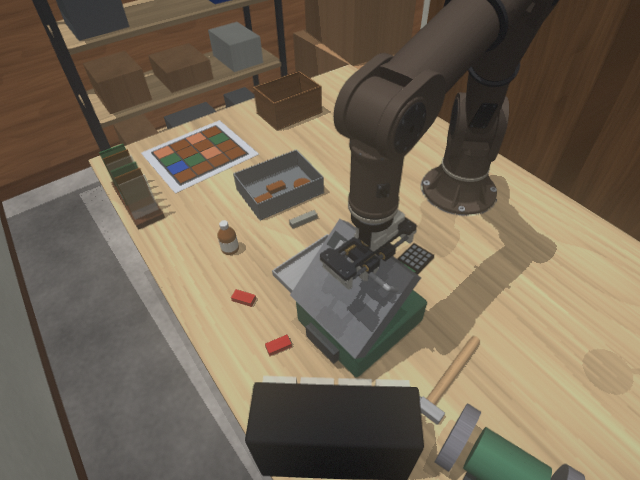

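The picture shows the hood raised to about 45° with the gripper on its handle at (372,265), and both bars in the tote at (265–280,190). The handle's rise of 94 mm and advance of 103 mm match 0.75 rad, and it is still.

```bash
python3 -c "
from cell import arm
print(arm.sign_off())"
```

```text
the job is handed in; nothing more can be done
None
```

Job handed in: both glass bars lie in the tote, the tug showed the hood was caught, the catch slide was pushed to its left end, and the hood is held by its handle at about 0.75 rad (43°); the sign-off gave no verdict.

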